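Square up two cartons in the fixture and hold them for strapping

ROBOT

A 6-joint arm with a two-finger parallel gripper is mounted at the origin on the work surface. World frame = base frame: x ahead of the robot, y to its left, z up, the work surface at z = 0. Lengths are in m, angles in degrees, forces in N, time in s.
With the tool pointing down it reaches from about 0.35 to 0.875 m from the base axis. Payload 4.2 kg.
Tool frame: the origin (TCP) lies midway between the tips of the shut fingers; the grasp point (between the pads) lies 19 mm behind it (r.pinch_z is the distance from the TCP to the grasp point, in m); z points along the fingers, y is the line along which they close (so a half turn about z gives the same grasp; the last joint's range is limited). The gripper opens to 87 mm and grips with 3 to 60 N. Pads are 19 mm wide; open, the fingers measure 117 mm over their backs; the gripper's body (75 mm by 190 mm) begins 51 mm behind the grasp point.
Start: joints at [81.566, 22.042, 0.453, 0, -68.411, -14.817], TCP at [0.247, 0.574, 0.223] pointing down, gripper open.
Joint ranges: [-179.83, 179.83], [-69.29, 118.12], [-61.27, 80.66], [-181.25, 117.63], [-171.15, -9.14], [-177.46, 177.46]. Speed limits (degrees/s): [159.86, 159.86, 180, 180, 180, 180].

INTERFACE

Orientations are given as a 3x3 rotation matrix whose columns are the frame's x, y, z axes.
In Python, from station import r, imaging, models gives the robot as it stands. The module is installed in compiled form; this text tells all that it offers.
- The arm moves only by the tool apply_moves, never from a script. Its argument "moves" is a list of rows, each a list of 2 entries, a list of its own where there are three numbers: the shift along the tool's x, y, z in m, then the turn about the tool's z in degrees. A call has 1 to 5 rows; each row shifts and turns the commanded pose from where the row before left it, along the tool's axes as they then stand; what a row does not reach is not made up. A row lasts 1/12 s, in which the tool goes at most 41.7 mm and 7.16 degrees, less where a joint would pass 70% of its speed; a pose out of reach is approached as far as the arm can. A call is refused whole if a number of a shift passes 0.0417 or a number of a turn 7.16, either way. A call with a gripper value outside its range is refused whole. "hand" is the finger opening in m, from 0 to 0.087, set as the call begins (left out, the last holds). The fingers move at their own pace and stop on an object; the grip force is fixed at half the most. Time passes only in rows, so rows that do not move let the fingers close. It gives the time, the measured TCP pose, the force, the opening and the grip force at its end, in the units of the state.
- r.sense(): the state, without advancing time (a new reading comes with each control period).
- imaging.capture(name): name is "scene" or "top" or "wrist"; returns a dict with "frame" (400x640x3 uint8, blue, green, red), "intrinsics" (3x3 intrinsics, pixels), "eye" and "orientation" of the camera in the world. Camera axes: x right, y down, z forward; pixel columns grow to the right and rows downward; lengths in m; the calibration is good to about 2 mm. A picture is of the moment at which its call begins. There is no depth.
- r.finish_job(): hands the job in; it is judged then, once.
Trained networks look in a picture, given as the dict that the camera call returned (one of the last four; its "shot" number tells which), for a name from the list of things; names that differ only in an ending like _2 or _b are one class to them, and where a whole thing is asked for, a point or a joint stands for the part that bears it (a point fixed in the world has none). Each returns a list of dicts, best first, with "confidence" (0 to 1); they miss things now and then, are a little off and sometimes report something else, mostly with a low value. They report only what shows in the picture. A call takes as long as a camera call. They do not tell look-alikes from the thing itself.
- models.cut_out(picture, target): "region" (400x640 bool, what is visible of it) and "extent" ([left, top, width, height] as shares, 0 to 1, of the picture: columns of its width, rows of its height, round what is visible of it).
- models.place_of(picture, target): "at" ([column, row] as shares, 0 to 1, of the picture: columns of its width, rows of its height: a listed point, or the origin of a listed thing).
The state is a dict: "time_s": time; "joints": joint angles; "joint_velocities": joint speeds; "effort": joint torques, N m; "tcp_pos": TCP position; "ee_rot": TCP orientation; "wrist_force": force on the tool from outside, world axes, zero at the start; "moment": the same for the moment, N m; "gripper_width": opening from 0.0 (shut) to 1.0 (fully open); "gripper_force": force on a finger pad.
Only numpy, scipy, OpenCV 4.12 (cv2) and the standard library are available. Lean on these libraries where they do the work, as an engineer would, in place of code of your own. Each camera call takes 0.05 s, during which the arm holds its last target. There are 200 camera calls.

TASK

Get the two identical cartons ready for strapping: first slide the one standing askew in the fixture fully home, flush against both the upright fence and the low stop block, then stack the other one squarely on top of it, the same way round. Then take the upper carton and, with one diagonal push, press it against the fence and down onto the carton and bed below, about 10 N (a kilogram's weight) each way, and finish while still holding that push: do not let go at the end. Leave everything else on the bench alone.

Things in the scene. Friction and masses are not known exactly. Their poses are not given: they have to be found in the camera images.
- fixture: (all sizes in mm) squaring fixture, fixed to the bench, position and yaw differ each time: dark base plate 240 (its x) x 190 (its y) x 8 tall carrying the bed, the fence and the stop. Origin: centre of the plate's underside, on the bench; z up.
- bed: grey bed of the fixture, 220 x 170 x 10, its top 18 above the bench; origin at the centre of its underside, 8 above the bench; axes as the fixture's
- fence: upright aluminium fence, 220 long along fixture x, 16 thick, standing 78 above the bed. Its straight face looks to fixture +y and lies at fixture y = -60. Origin: middle of the face's foot, at bed height. Pushing towards the fence is pushing along fixture -y. It is rigid.
- stop: low steel stop block at the bed's +x end, 20 (x) x 80 (y) x 14 tall above the bed, running out from the fence; its face looks to fixture -x and lies at fixture x = +80. Origin: middle of the face's foot. It only reaches the lower carton. It is rigid.
- corner (a point): inner corner where fence face, stop face and bed top meet; axes as the fixture's. A carton standing fully home has its origin at x = -32, y = +44, z = 0 from here.
- lower_carton: closed, rigid, smooth cardboard carton 64 (its x) x 88 (its y) x 46 tall, 0.2 to 0.3 kg, loose; friction about 0.3 on bed, fence and the other carton; starts askew on the bed, 40 to 70 short of home, its x within 0.25 rad of the fixture's. Origin: centre of its underside, z up. Taken from above across its 64, fingers at its x ends, tips above the stop.
- upper_carton: an identical loose carton 64 (its x) x 88 (its y) x 46 tall, about 0.2 to 0.3 kg, standing on the open bench to the left of the fixture, yaw up to 0.7 rad either way. Origin: centre of its underside, z up.
- spool_a: bystander to leave alone: cream nylon flanged spool, 80 across, 50 tall, standing; origin at the centre of its underside
- spool_b: bystander to leave alone: a second spool, the same; origin at the centre of its underside
- bearing_a: bystander to leave alone: steel bearing ring 36 across, 12 tall, lying flat; origin at the centre of its underside
- bearing_b: bystander to leave alone: a second bearing ring, the same; origin at the centre of its underside
- shaft: bystander to leave alone: square steel shaft 160 x 14 x 14 lying flat, its length along its x; origin at the centre of its underside
- cup: bystander to leave alone: open cup, 70 across the rim, 60 tall; origin at the centre of its underside
- flat_carton: bystander to leave alone: flat closed carton 110 x 75 x 28 tall, not part of the job; origin at the centre of its underside
Things that resemble listed ones, but are neither listed nor needed, are in the scene too. What is shaped like the upper_carton but blue or green is not meant.

How it is judged (in metres and radians):
On the way, in this order (a step that is already met when the one before it is completed fails the run):
1. the lower carton stands home on the bed, flush with fence and stop, the other carton not yet on it (y of lower_carton in the frame of corner between 0.0405 and 0.048 m and x of lower_carton in the frame of corner between -0.037 and -0.0285 m and z of lower_carton in the frame of corner between -0.003 and 0.003 m and angle between the x axis of lower_carton and the x axis of corner, either way round below 0.06 rad and angle between lower_carton's own z axis and vertical below 0.05 rad and horizontal distance between upper_carton and lower_carton above 0.09 m), for 0.2 s.
2. the upper carton rests squarely on the lower one, which is still in place (y of lower_carton in the frame of corner between 0.0405 and 0.048 m and x of lower_carton in the frame of corner between -0.037 and -0.0285 m and z of lower_carton in the frame of corner between -0.003 and 0.003 m and angle between the x axis of lower_carton and the x axis of corner, either way round below 0.06 rad and angle between each of lower_carton, upper_carton's own z axis and vertical below 0.05 rad and x of upper_carton in the frame of lower_carton between -0.005 and 0.005 m and y of upper_carton in the frame of lower_carton between -0.005 and 0.005 m and z of upper_carton in the frame of lower_carton between 0.0435 and 0.0485 m and angle between the x axis of upper_carton and the x axis of lower_carton, either way round below 0.06 rad and contact force between upper_carton and lower_carton above 0.3 N), for 0.2 s.
At the end, for the whole second after the job is handed in: Lower carton home within 4 mm of the fence and 5 mm of the stop, upper one square on it within 5 mm and at the fence within 4 mm, both upright and within 0.06 rad; held still: upper on fence over 2.5 N, fingers on upper over 3 N, lower on bed over 8.5 N (both weigh 4 to 6 N) (y of lower_carton in the frame of corner between 0.0405 and 0.048 m and x of lower_carton in the frame of corner between -0.037 and -0.0285 m and z of lower_carton in the frame of corner between -0.003 and 0.003 m and angle between the x axis of lower_carton and the x axis of corner, either way round below 0.06 rad and angle between each of lower_carton, upper_carton's own z axis and vertical below 0.05 rad and x of upper_carton in the frame of lower_carton between -0.005 and 0.005 m and y of upper_carton in the frame of lower_carton between -0.005 and 0.005 m and z of upper_carton in the frame of lower_carton between 0.0435 and 0.0485 m and angle between the x axis of upper_carton and the x axis of lower_carton, either way round below 0.06 rad and y of upper_carton in the frame of corner between 0.0405 and 0.048 m and contact force between upper_carton and fence above 2.5 N and contact force between lower_carton and bed above 8.5 N and contact force between the fingers and upper_carton above 3 N and linear speed of each of upper_carton, lower_carton below 0.02 m/s); the arm keeps its last pose, push and grip.
It fails at once if a bystander is knocked or moved (more than 20 mm) (distance of any of spool_a, spool_b, bearing_a, bearing_b, shaft, cup, flat_carton from where it was at the start of the episode above 0.02 m).
It also fails if it takes over 58 s, if anything falls off the work surface, if the arm or the gripper's body presses on something with over 40 N, if the wrist force passes 120 N, or if a joint passes its speed limit or range.

## Working session

There is one attempt and no reset: what is moved stays moved. The work goes in short steps, Python scripts to look and compute and a tool call to move; the robot and the scene stay as the last step left them, time stands still between calls to the robot, and variables do not carry over. Pictures are saved under pics/ and viewed, at most 10 in all, crops included, and the job is handed in when it is done.

Besides the shell and the picture viewer there is one more tool, called after "Request:" by a JSON object that holds its "api" and its "payload", one argument or row to a line. apply_moves: Moves the arm, as the interface text tells. Its arguments: {"type":"object","properties":{"moves":{"type":"array"},"hand":{"type":"number"}},"required":["moves"]}

```bash
mkdir -p pics; cat > h.py <<'E'
import numpy as np, cv2
from station import r, imaging, models
def ray(p,u,v):
    d=np.linalg.inv(p["intrinsics"])@np.array([u,v,1.0]); return np.array(p["eye"]),np.array(p["orientation"])@d
def onz(p,u,v,z):
    o,d=ray(p,u,v); return o+d*(z-o[2])/d[2]
def proj(p,X):
    c=np.array(p["orientation"]).T@(np.asarray(X,float)-np.array(p["eye"])); q=np.array(p["intrinsics"])@c; return q[:2]/q[2]
E
python3 - <<'E'
from h import *
s=r.sense(); print(s["tcp_pos"],np.round(s["ee_rot"],3).tolist(),r.pinch_z,s["wrist_force"],s["time_s"])
for n in("scene","top"):
    p=imaging.capture(n); cv2.imwrite(f"pics/{n}0.png",p["frame"])
    print(n,np.round(p["eye"],3),np.round(p["orientation"],3).tolist(),np.round(p["intrinsics"],1).tolist())
    for t in("fixture","lower_carton","upper_carton","corner","fence","stop"):
        for d in models.place_of(p,t)[:3]:
            u,v=d["at"][0]*640,d["at"][1]*400
            z={"fixture":0,"upper_carton":0}.get(t,.018)
            print(t,round(d["confidence"],2),round(u),round(v),np.round(onz(p,u,v,z),3))
E
```

```text
[0.24646462 0.57369085 0.2214665 ] [[0.919, -0.395, -0.001], [-0.395, -0.919, -0.002], [0.0, 0.002, -1.0]] 0.0187 [-0.71234006  0.65271628  0.44631733] 0.0
scene [ 0.979 -0.46   0.957] [[0.775, 0.498, -0.389], [0.632, -0.606, 0.482], [0.004, -0.62, -0.785]] [[489.8, 0.0, 326.8], [0.0, 489.8, 200.4], [0.0, 0.0, 1.0]]
fixture 0.94 232 302 [ 0.523 -0.215  0.   ]
fixture 0.57 390 260 [0.723 0.086 0.   ]
lower_carton 0.82 239 287 [ 0.518 -0.185  0.018]
upper_carton 0.86 364 182 [0.54  0.236 0.   ]
upper_carton 0.77 280 168 [0.339 0.134 0.   ]
upper_carton 0.71 330 147 [0.395 0.277 0.   ]
corner 0.69 392 262 [0.735 0.073 0.018]
corner 0.58 249 340 [ 0.617 -0.255  0.018]
fence 0.9 215 324 [ 0.539 -0.276  0.018]
fence 0.7 345 234 [0.609 0.066 0.018]
fence 0.54 289 202 [0.446 0.054 0.018]
stop 0.83 261 321 [ 0.607 -0.213  0.018]
top [0.423 0.084 1.368] [[0.003, -0.997, 0.083], [-1.0, -0.002, 0.017], [-0.017, -0.083, -0.996]] [[451.4, 0.0, 321.2], [0.0, 451.4, 192.0], [0.0, 0.0, 1.0]]
fixture 0.67 426 196 [ 0.524 -0.21   0.   ]
lower_carton 0.75 421 192 [ 0.535 -0.192  0.018]
lower_carton 0.23 255 127 [0.734 0.31  0.018]
upper_carton 0.68 283 192 [0.538 0.225 0.   ]
upper_carton 0.65 309 259 [0.334 0.142 0.   ]
upper_carton 0.59 265 235 [0.405 0.276 0.   ]
corner 0.95 445 168 [ 0.61  -0.264  0.018]
fence 0.67 446 194 [ 0.529 -0.266  0.018]
stop 0.67 428 173 [ 0.593 -0.213  0.018]
stop 0.43 336 225 [0.438 0.063 0.018]
```

View pics/scene0.png

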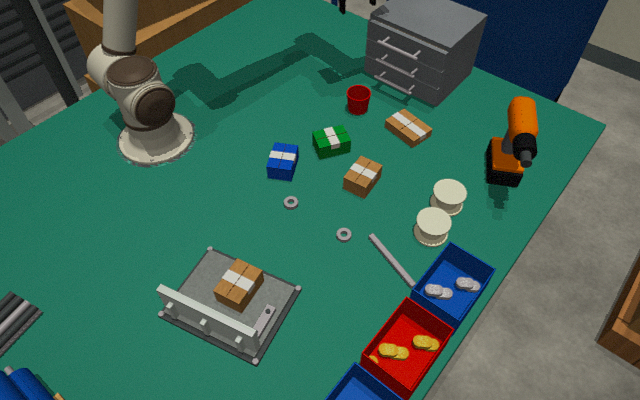

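View pics/top0.png

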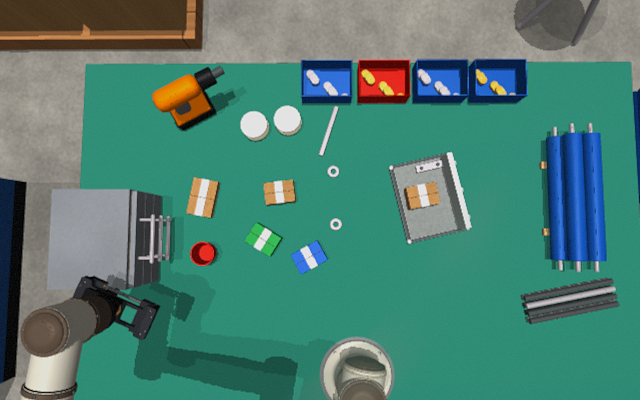

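The scene view shows the fixture at (235,300) with the askew carton at (239,287), and the other tan carton at (363,177). In the top view they are at (422,195) and (280,192). The tan box at (203,197) is the flat carton, and the blue and green boxes are look-alikes. Next I'll fit poses to the silhouettes.

```bash
cat >> h.py <<'E'
from scipy.optimize import minimize
import itertools
def box(x0,x1,y0,y1,z0,z1): return np.array(list(itertools.product((x0,x1),(y0,y1),(z0,z1))))
CARTON=box(-.032,.032,-.044,.044,0,.046)
def place(B,q,z): 
    c,s=np.cos(q[2]),np.sin(q[2]); return B@np.array([[c,s,0],[-s,c,0],[0,0,1]])+[q[0],q[1],z]
def sil(p,boxes,q,z):
    m=np.zeros((400*4,640*4),np.uint8)
    for B in boxes:
        pts=np.array([proj(p,X) for X in place(B,q,z)])
        cv2.fillConvexPoly(m,cv2.convexHull(np.round((pts+.5)*4).astype(np.int32)),255)
    return cv2.resize(m,(640,400),interpolation=cv2.INTER_AREA)/255.
def fit(views,boxes,q0,z):
    def cost(q):
        c=0
        for p,m in views:
            s=sil(p,boxes,q,z); c+=1-np.minimum(s,m).sum()/np.maximum(s,m).sum()
        return c/len(views)
    best=None
    for dy in (-.4,0,.4):
        a=[q0[0],q0[1],q0[2]+dy]
        S=np.array([a]+[[a[0]+d[0],a[1]+d[1],a[2]+d[2]] for d in ((.015,0,0),(0,.015,0),(0,0,.3))])
        o=minimize(cost,a,method="Nelder-Mead",options=dict(initial_simplex=S,xatol=1e-4,fatol=1e-5,maxiter=150))
        if best is None or o.fun<best.fun: best=o
    return best.x,best.fun
FIX=[box(-.12,.12,-.095,.095,0,.008),box(-.11,.11,-.076,-.06,.018,.096),box(-.11,.11,-.085,.085,.008,.018)]
def mask(p,t,xyz):
    u=proj(p,xyz); L=[d for d in models.cut_out(p,t)]
    def dist(d):
        e=d["extent"]; return np.hypot((e[0]+e[2]/2)*640-u[0],(e[1]+e[3]/2)*400-u[1])
    d=min(L,key=dist); return d["region"].astype(float),round(d["confidence"],2),round(dist(d))
E
python3 - <<'E'
from h import *
P={n:imaging.capture(n) for n in("scene","top")}
V={k:[] for k in "luf"}
for n,p in P.items():
    ml,*i=mask(p,"lower_carton",[.53,-.19,.04]); print(n,i,ml.sum())
    mu,*j=mask(p,"upper_carton",[.54,.23,.023]); print(j,mu.sum())
    mf,*k=mask(p,"fixture",[.52,-.21,.02]); print(k,mf.sum())
    V["l"].append((p,ml));V["u"].append((p,mu));V["f"].append((p,np.maximum(ml,mf)))
for k,b,q,z in (("l",[CARTON],[.53,-.19,0],.018),("u",[CARTON],[.54,.23,0],0)):
    for v in (V[k],V[k][:1],V[k][1:]): print(k,fit(v,b,q,z))
ql=fit(V["l"],[CARTON],[.53,-.19,0],.018)[0]
for v in (V["f"],V["f"][:1],V["f"][1:]):
    print("f",fit(v,FIX,[.525,-.21,.1],0))
E
```

```text
scene [0.8, 3] 1640.0
[0.58, 2] 1126.0
[0.91, 12] 7899.0
top [0.76, 3] 722.0
[0.61, 5] 652.0
[0.65, 3] 4453.0
l (array([ 0.52337168, -0.18866974,  0.21300187]), np.float64(0.06483186467192015))
l (array([ 0.52334229, -0.19010865,  0.21029324]), np.float64(0.05965558962758344))
l (array([ 0.52267508, -0.18724178,  0.20940551]), np.float64(0.05544076600019676))
u (array([0.53468922, 0.23039451, 0.14610625]), np.float64(0.06400038938704333))
u (array([0.53520378, 0.22917578, 0.15244746]), np.float64(0.035361960170366524))
u (array([0.53384008, 0.23120666, 0.11221868]), np.float64(0.08091476091476113))
f (array([ 0.52076514, -0.21594078,  0.22869212]), np.float64(0.032669006002010614))
f (array([ 0.52140845, -0.21713499,  0.22988511]), np.float64(0.027800613888116055))
f (array([ 0.52002275, -0.21541515,  0.22960284]), np.float64(0.031088472260695776))
```

Request:
{"api": "apply_moves", "payload": {
  "moves": [
    [[0, 0, 0], 6.85],
    [[0, 0, 0], 6.85],
    [[0, 0, 0], 6.85],
    [[0, 0, 0], 6.85],
    [[0, 0, 0], 6.85]
  ]
}}

```text
time_s: 1.52
tcp_pos: [0.2467, 0.5742, 0.2226]
ee_rot: [[0.532, -0.847, -0.0], [-0.847, -0.532, 0.0], [-0.0, -0.0, -1.0]]
wrist_force: [0.9, 0.2, -1.2]
gripper_width: 0.999
gripper_force: 0.0
```

Request:
{"api": "apply_moves", "payload": {
  "moves": [
    [[0, 0, 0], 6.85],
    [[0, 0, 0], 6.85],
    [[0, 0, 0], 6.85],
    [[0.04, -0.0058, 0], 0],
    [[0.04, -0.0058, 0], 0]
  ]
}}

```text
time_s: 1.93
tcp_pos: [0.2743, 0.4985, 0.2215]
ee_rot: [[0.209, -0.978, -0.0], [-0.978, -0.209, -0.001], [0.001, 0.0, -1.0]]
wrist_force: [0.9, -0.8, -0.4]
gripper_width: 1.0
gripper_force: 0.0
```

Request:
{"api": "apply_moves", "payload": {
  "moves": [
    [[0.04, -0.0058, 0], 0],
    [[0.04, -0.0058, 0], 0],
    [[0.04, -0.0058, 0], 0],
    [[0.04, -0.0058, 0], 0],
    [[0.04, -0.0058, 0], 0]
  ]
}}

```text
time_s: 2.35
tcp_pos: [0.3446, 0.3068, 0.2228]
ee_rot: [[0.208, -0.978, 0.0], [-0.978, -0.208, 0.001], [-0.0, -0.001, -1.0]]
wrist_force: [0.9, 0.8, -0.1]
gripper_width: 0.993
gripper_force: 0.0
```

Request:
{"api": "apply_moves", "payload": {
  "moves": [
    [[0.04, -0.0058, 0], 0],
    [[0.04, -0.0058, 0], 0],
    [[0.04, -0.0058, 0], 0],
    [[0.04, -0.0058, 0], 0],
    [[0.04, -0.0058, 0], 0]
  ]
}}

```text
time_s: 2.77
tcp_pos: [0.4144, 0.1172, 0.2231]
ee_rot: [[0.208, -0.978, 0.001], [-0.978, -0.208, 0.001], [-0.001, -0.001, -1.0]]
wrist_force: [1.6, 0.9, 0.0]
gripper_width: 1.0
gripper_force: 0.0
```

Request:
{"api": "apply_moves", "payload": {
  "moves": [
    [[0.04, -0.0058, 0], 0],
    [[0.04, -0.0058, 0], 0],
    [[0.04, -0.0058, 0], 0],
    [[0.04, -0.0058, 0], 0],
    [[0.04, -0.0058, 0], 0]
  ]
}}

```text
time_s: 3.18
tcp_pos: [0.4843, -0.0727, 0.223]
ee_rot: [[0.207, -0.978, 0.001], [-0.978, -0.207, 0.0], [0.0, -0.001, -1.0]]
wrist_force: [1.5, 1.1, 0.3]
gripper_width: 0.999
gripper_force: 0.0
```

Request:
{"api": "apply_moves", "payload": {
  "moves": [
    [[0.04, -0.0048, 0], 0],
    [[0.04, -0.0048, 0], 0],
    [[0.04, -0.0048, 0], 0],
    [[0, 0, 0], 0]
  ]
}}

```text
time_s: 3.52
tcp_pos: [0.5244, -0.1906, 0.2219]
ee_rot: [[0.201, -0.98, 0.0], [-0.98, -0.201, -0.002], [0.002, 0.0, -1.0]]
wrist_force: [0.9, -0.5, 1.2]
gripper_width: 1.0
gripper_force: 0.0
```

```bash
python3 - <<'E'
from h import *
p=imaging.capture("wrist"); cv2.imwrite("pics/w1.png",p["frame"])
print(r.sense()["tcp_pos"],np.round(p["eye"],3),np.round(p["orientation"],3).tolist())
for t in ("lower_carton","fixture","stop","fence","corner"):
    print(t,[(round(d["confidence"],2),np.round(np.array(d["at"])*[640,400]), np.round(onz(p,d["at"][0]*640,d["at"][1]*400,0 if t=="fixture" else .018),4)) for d in models.place_of(p,t)[:2]])
m,*i=mask(p,"lower_carton",[.523,-.188,.04]); print(i,m.sum(),fit([(p,m)],[CARTON],[.523,-.188,.2],.018))
E
```

```text
[ 0.52330564 -0.18815069  0.22173207] [ 0.54  -0.265  0.385] [[-0.979, -0.194, -0.056], [-0.202, 0.941, 0.271], [-0.0, 0.277, -0.961]]
lower_carton [(0.74, array([322., 183.]), array([ 0.5217, -0.1887,  0.018 ]))]
fixture [(0.68, array([327., 159.]), array([ 0.5218, -0.2162,  0.    ]))]
stop [(0.78, array([257., 145.]), array([ 0.6072, -0.2179,  0.018 ]))]
fence [(0.69, array([322., 106.]), array([ 0.5406, -0.2773,  0.018 ]))]
corner [(0.88, array([254., 111.]), array([ 0.617 , -0.2556,  0.018 ])), (0.43, array([236., 332.]), array([0.5983, 0.0512, 0.018 ]))]
[0.56, 0] 4707.0 (array([ 0.52494616, -0.18937463,  0.20160768]), np.float64(0.03825641280979897))
```

View pics/w1.png

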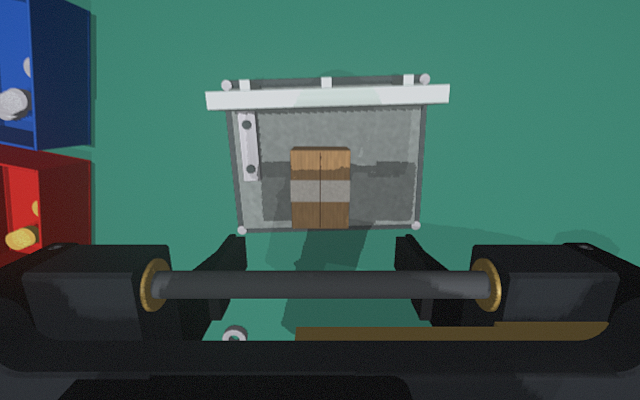

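The wrist view shows the carton at (320,188) centred between the fingers and parallel to them. The stop is at (248,147) and the fence at y≈97. I'll descend and grip.

Request:
{"api": "apply_moves", "payload": {
  "moves": [
    [[0, 0, 0.037], 0],
    [[0, 0, 0.037], 0],
    [[0, 0, 0.037], 0],
    [[0, 0, 0.037], 0],
    [[0, 0, 0.035], 0]
  ]
}}

```text
time_s: 4.28
tcp_pos: [0.5229, -0.1838, 0.0387]
ee_rot: [[0.209, -0.978, 0.001], [-0.978, -0.209, -0.0], [0.0, -0.001, -1.0]]
wrist_force: [1.2, -0.7, -1.2]
gripper_width: 0.998
gripper_force: 0.0
```

Request:
{"api": "apply_moves", "payload": {
  "moves": [
    [[0, 0, 0], 0],
    [[0, 0, 0], 0],
    [[0, 0, 0], 0],
    [[0, 0, 0], 0],
    [[0, 0, 0], 0]
  ],
  "hand": 0.05
}}

```text
time_s: 4.7
tcp_pos: [0.5247, -0.185, 0.0423]
ee_rot: [[0.208, -0.978, 0.005], [-0.978, -0.208, -0.001], [0.002, -0.005, -1.0]]
wrist_force: [-1.1, 1.5, 3.5]
gripper_width: 0.733
gripper_force: 30.0
```

Request:
{"api": "apply_moves", "payload": {
  "moves": [
    [[0, 0, 0], 0],
    [[0, 0, 0], 0],
    [[0, 0, 0], 0]
  ]
}}

```text
time_s: 4.95
tcp_pos: [0.5247, -0.185, 0.0423]
ee_rot: [[0.208, -0.978, 0.005], [-0.978, -0.208, -0.001], [0.002, -0.005, -1.0]]
wrist_force: [-0.3, 2.3, 6.8]
gripper_width: 0.735
gripper_force: 30.0
```

Request:
{"api": "apply_moves", "payload": {
  "moves": [
    [[0.007, -0.007, -0.001], -1.1],
    [[0.007, -0.007, 0], 0],
    [[0.007, -0.007, 0], 0],
    [[0.007, -0.007, 0], 0],
    [[0.005, -0.005, 0], 0]
  ]
}}

```text
time_s: 5.37
tcp_pos: [0.5642, -0.2108, 0.0424]
ee_rot: [[0.226, -0.974, 0.003], [-0.974, -0.226, -0.001], [0.001, -0.003, -1.0]]
wrist_force: [-3.3, 1.5, 7.4]
gripper_width: 0.736
gripper_force: 30.0
```

Request:
{"api": "apply_moves", "payload": {
  "moves": [
    [[0, 0, 0], 0],
    [[0, 0, 0], 0]
  ]
}}

```text
time_s: 5.53
tcp_pos: [0.5653, -0.2113, 0.0424]
ee_rot: [[0.226, -0.974, 0.006], [-0.974, -0.226, -0.002], [0.003, -0.005, -1.0]]
wrist_force: [1.6, -1.5, 5.7]
gripper_width: 0.732
gripper_force: 30.0
```

```bash
cat > l.py <<'E'
from h import *
import sys
F=np.array([.5208,-.2159]);YAW=.229
Rf=np.array([[np.cos(YAW),-np.sin(YAW)],[np.sin(YAW),np.cos(YAW)]])
C=F+Rf@[.08,-.06]
def look(names,t,q0,z,wz=.04):
    V=[]
    for n in names:
        p=imaging.capture(n)
        try: m,*i=mask(p,t,[q0[0],q0[1],z+.023])
        except ValueError: print(n,"none"); continue
        q,f=fit([(p,m)],[CARTON],q0,z); print(n,i,m.sum(),np.round(q,4),round(f,3),"corner frame",np.round(Rf.T@(q[:2]-C),4),"dyaw",round(q[2]-YAW,3))
        V.append((p,m))
    return V
s=r.sense(); print("tcp",np.round(s["tcp_pos"],4),"corner frame",np.round(Rf.T@(np.array(s["tcp_pos"])[:2]-C),4),"force fix",np.round(Rf.T@np.array(s["wrist_force"])[:2],1),np.round(s["wrist_force"][2],1))
E
python3 - <<'E'
from l import *
look(("wrist","top","scene"),"lower_carton",[.561,-.210,.22],.018)
E
```

```text
tcp [ 0.5653 -0.2113  0.0424] corner frame [-0.0356  0.0544] force fix [ 1.2 -1.8] 5.7
wrist [0.85, 8] 15640.0 [ 0.5666 -0.2145  0.2227] 0.267 corner frame [-0.0351  0.051 ] dyaw -0.006
top [0.73, 7] 156.0 [ 0.5427 -0.1864  0.4319] 0.791 corner frame [-0.052   0.0837] dyaw 0.203
scene [0.8, 7] 640.0 [ 0.5544 -0.2291  1.1559] 0.614 corner frame [-0.0503  0.0396] dyaw 0.927
```

Request:
{"api": "apply_moves", "payload": {
  "moves": [
    [[0.003, -0.002, 0], 0],
    [[0.002, 0, 0], 0],
    [[0, 0, 0], 0]
  ]
}}

```text
time_s: 6.08
tcp_pos: [0.5671, -0.2145, 0.0423]
ee_rot: [[0.226, -0.974, 0.004], [-0.974, -0.226, -0.001], [0.001, -0.004, -1.0]]
wrist_force: [-1.2, 0.5, 8.0]
gripper_width: 0.737
gripper_force: 29.9
```

Request:
{"api": "apply_moves", "payload": {
  "moves": [
    [[0.002, 0, 0], 0],
    [[0, 0, 0], 0]
  ]
}}

```text
time_s: 6.25
tcp_pos: [0.5676, -0.2164, 0.0424]
ee_rot: [[0.226, -0.974, 0.004], [-0.974, -0.226, -0.0], [0.001, -0.004, -1.0]]
wrist_force: [-0.3, 1.9, 6.8]
gripper_width: 0.733
gripper_force: 29.9
```

Request:
{"api": "apply_moves", "payload": {
  "moves": [
    [[0.002, 0, 0], 0],
    [[0, 0, 0], 0]
  ]
}}

```text
time_s: 6.42
tcp_pos: [0.568, -0.2182, 0.0424]
ee_rot: [[0.226, -0.974, 0.004], [-0.974, -0.226, -0.0], [0.001, -0.004, -1.0]]
wrist_force: [-1.5, 3.2, 8.0]
gripper_width: 0.733
gripper_force: 29.9
```

```bash
python3 l.py
```

```text
tcp [ 0.568  -0.2182  0.0424] corner frame [-0.0345  0.0471] force fix [-0.8  3.4] 8.0
```

Request:
{"api": "apply_moves", "payload": {
  "moves": [
    [[0.002, 0, -0.001], 0],
    [[0, 0, 0], 0]
  ]
}}

```text
time_s: 6.58
tcp_pos: [0.5678, -0.2186, 0.0424]
ee_rot: [[0.227, -0.974, 0.002], [-0.974, -0.227, 0.002], [-0.001, -0.003, -1.0]]
wrist_force: [-1.3, 7.3, 5.5]
gripper_width: 0.738
gripper_force: 30.0
```

Request:
{"api": "apply_moves", "payload": {
  "moves": [
    [[0.002, 0, 0], 0],
    [[0, 0, 0], 0]
  ]
}}

```text
time_s: 6.75
tcp_pos: [0.5676, -0.2191, 0.0423]
ee_rot: [[0.227, -0.974, 0.0], [-0.974, -0.227, 0.004], [-0.003, -0.001, -1.0]]
wrist_force: [-2.8, 13.0, 7.4]
gripper_width: 0.736
gripper_force: 30.0
```

Request:
{"api": "apply_moves", "payload": {
  "moves": [
    [[0.002, 0, 0], 0],
    [[0, 0, 0], 0]
  ]
}}

```text
time_s: 6.92
tcp_pos: [0.5676, -0.2194, 0.0422]
ee_rot: [[0.226, -0.974, -0.0], [-0.974, -0.226, 0.006], [-0.006, -0.001, -1.0]]
wrist_force: [-1.4, 18.6, 9.4]
gripper_width: 0.738
gripper_force: 30.0
```

```bash
python3 l.py
```

```text
tcp [ 0.5676 -0.2194  0.0422] corner frame [-0.0352  0.046 ] force fix [ 2.8 18.4] 9.4
```

Request:
{"api": "apply_moves", "payload": {
  "moves": [
    [[-0.004, -0.002, 0], 0],
    [[0, 0, 0], 0]
  ]
}}

```text
time_s: 7.08
tcp_pos: [0.5694, -0.2187, 0.0422]
ee_rot: [[0.227, -0.974, 0.001], [-0.974, -0.227, 0.0], [0.0, -0.001, -1.0]]
wrist_force: [-1.0, 2.1, 4.9]
gripper_width: 0.732
gripper_force: 30.0
```

Request:
{"api": "apply_moves", "payload": {
  "moves": [
    [[0, -0.002, 0], 0],
    [[0, 0, 0], 0]
  ]
}}

```text
time_s: 7.25
tcp_pos: [0.5696, -0.2188, 0.0423]
ee_rot: [[0.226, -0.974, -0.003], [-0.974, -0.226, 0.001], [-0.001, 0.002, -1.0]]
wrist_force: [-4.5, 5.4, 10.0]
gripper_width: 0.733
gripper_force: 30.0
```

Request:
{"api": "apply_moves", "payload": {
  "moves": [
    [[0, -0.002, 0], 0],
    [[0, 0, 0], 0]
  ]
}}

```text
time_s: 7.42
tcp_pos: [0.5704, -0.2186, 0.0424]
ee_rot: [[0.225, -0.974, -0.005], [-0.974, -0.225, 0.001], [-0.002, 0.005, -1.0]]
wrist_force: [-5.8, 5.6, 12.1]
gripper_width: 0.73
gripper_force: 30.0
```

```bash
python3 l.py
```

```text
tcp [ 0.5704 -0.2186  0.0424] corner frame [-0.0324  0.0461] force fix [-4.4  6.7] 12.1
```

Request:
{"api": "apply_moves", "payload": {
  "moves": [
    [[0, -0.002, -0.002], 0],
    [[0, 0, 0], 0]
  ]
}}

```text
time_s: 7.58
tcp_pos: [0.5715, -0.2182, 0.0424]
ee_rot: [[0.225, -0.974, -0.007], [-0.974, -0.225, 0.001], [-0.003, 0.006, -1.0]]
wrist_force: [-5.3, 2.5, 3.1]
gripper_width: 0.732
gripper_force: 30.0
```

Request:
{"api": "apply_moves", "payload": {
  "moves": [
    [[0, -0.002, 0], 0],
    [[0, 0, 0], 0]
  ]
}}

```text
time_s: 7.75
tcp_pos: [0.5716, -0.2182, 0.0426]
ee_rot: [[0.225, -0.974, -0.011], [-0.974, -0.225, 0.001], [-0.004, 0.011, -1.0]]
wrist_force: [-10.0, 1.7, 7.2]
gripper_width: 0.732
gripper_force: 30.0
```

Request:
{"api": "apply_moves", "payload": {
  "moves": [
    [[0, -0.002, 0], 0],
    [[0, 0, 0], 0]
  ]
}}

```text
time_s: 7.92
tcp_pos: [0.5717, -0.2182, 0.0427]
ee_rot: [[0.225, -0.974, -0.015], [-0.974, -0.225, 0.001], [-0.004, 0.015, -1.0]]
wrist_force: [-13.2, 0.3, 9.9]
gripper_width: 0.732
gripper_force: 30.0
```

```bash
python3 l.py
```

```text
tcp [ 0.5717 -0.2182  0.0427] corner frame [-0.0309  0.0462] force fix [-12.8   3.3] 9.9
```

Request:
{"api": "apply_moves", "payload": {
  "moves": [
    [[0.001, 0.006, 0], 0],
    [[0, 0, 0], 0],
    [[0, 0, 0], 0]
  ]
}}

```text
time_s: 8.17
tcp_pos: [0.5707, -0.2185, 0.0424]
ee_rot: [[0.225, -0.974, -0.005], [-0.974, -0.225, 0.003], [-0.004, 0.004, -1.0]]
wrist_force: [-4.3, 7.2, 2.9]
gripper_width: 0.732
gripper_force: 30.0
```

```bash
python3 l.py
```

```text
tcp [ 0.5707 -0.2185  0.0424] corner frame [-0.032   0.0461] force fix [-2.6  8. ] 2.9
```

Request:
{"api": "apply_moves", "payload": {
  "moves": [
    [[-0.002, 0, 0], 0],
    [[0, 0, 0], 0],
    [[0, 0, 0], 0]
  ]
}}

```text
time_s: 8.42
tcp_pos: [0.5714, -0.2181, 0.0424]
ee_rot: [[0.225, -0.974, -0.003], [-0.974, -0.225, 0.0], [-0.001, 0.002, -1.0]]
wrist_force: [-1.8, 1.0, -4.4]
gripper_width: 0.732
gripper_force: 30.0
```

Request:
{"api": "apply_moves", "payload": {
  "moves": [
    [[0, 0, 0], 0],
    [[0, 0, 0], 0],
    [[0, 0, 0], 0],
    [[0, 0, 0], 0],
    [[0, 0, 0], 0]
  ],
  "hand": 0.087
}}

```text
time_s: 8.83
tcp_pos: [0.573, -0.218, 0.044]
ee_rot: [[0.226, -0.974, 0.001], [-0.974, -0.226, -0.0], [0.001, -0.001, -1.0]]
wrist_force: [0.3, -0.3, -0.2]
gripper_width: 0.975
gripper_force: 0.0
```

```bash
python3 l.py
```

```text
tcp [ 0.573 -0.218  0.044] corner frame [-0.0296  0.0461] force fix [ 0.3 -0.3] -0.2
```

Request:
{"api": "apply_moves", "payload": {
  "moves": [
    [[0, 0, -0.03], 0],
    [[0, 0, -0.037], 0],
    [[0, 0, -0.037], 0],
    [[0, 0, -0.037], 0],
    [[0, 0, -0.037], 0]
  ]
}}

```text
time_s: 9.25
tcp_pos: [0.5723, -0.2178, 0.2238]
ee_rot: [[0.226, -0.974, 0.001], [-0.974, -0.226, -0.0], [0.0, -0.001, -1.0]]
wrist_force: [0.8, -1.1, 0.1]
gripper_width: 1.001
gripper_force: 0.0
```

Request:
{"api": "apply_moves", "payload": {
  "moves": [
    [[-0.04, 0, 0], 0],
    [[-0.02, 0, 0], 0],
    [[0, 0, 0], 0],
    [[0, 0, 0], 0]
  ]
}}

```text
time_s: 9.58
tcp_pos: [0.559, -0.1586, 0.2223]
ee_rot: [[0.228, -0.974, 0.001], [-0.974, -0.228, -0.0], [0.0, -0.001, -1.0]]
wrist_force: [-0.2, 0.2, -0.2]
gripper_width: 1.001
gripper_force: 0.0
```

```bash
python3 - <<'E'
from l import *
V=look(("wrist",),"lower_carton",[.571,-.220,.22],.018)
p=V[0][0]
img=cv2.resize(p["frame"][:260,140:500],None,fx=2,fy=2)
cv2.imwrite("pics/w2.png",img)
mf,*k=mask(p,"fixture",[.52,-.21,.02]); print(k,mf.sum()); m=np.maximum(mf,V[0][1])
print("f",fit([(p,m)],FIX,[.521,-.216,.22],0))
E
```

```text
tcp [ 0.559  -0.1586  0.2223] corner frame [-0.0298  0.1071] force fix [-0.1  0.2] -0.2
wrist [0.57, 3] 5494.0 [ 0.5728 -0.2216  0.2358] 0.016 corner frame [-0.0307  0.0426] dyaw 0.007
[0.94, 22] 26977.0
f (array([ 0.52249878, -0.21751464,  0.23133197]), np.float64(0.013676712189250484))
```

View pics/w2.png

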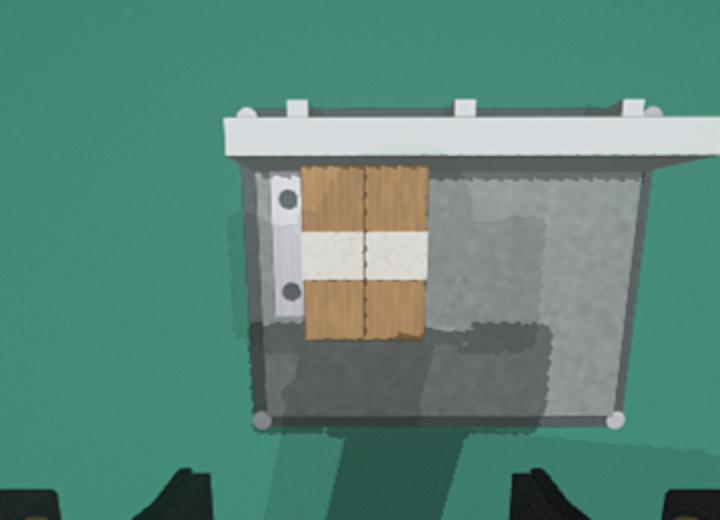

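The wrist view shows the lower carton touching the stop at (302,250) and right against the fence foot at (365,165). The measured corner frame position is (-0.032, 0.0445). Next is the upper carton.

Request:
{"api": "apply_moves", "payload": {
  "moves": [
    [[-0.0384, -0.0065, 0], 0],
    [[-0.0384, -0.0065, 0], 0],
    [[-0.0384, -0.0065, 0], 0],
    [[-0.0384, -0.0065, 0], 0],
    [[-0.0384, -0.0065, 0], 0]
  ]
}}

```text
time_s: 10.15
tcp_pos: [0.5472, 0.0358, 0.2211]
ee_rot: [[0.224, -0.975, -0.0], [-0.975, -0.224, -0.0], [0.0, 0.001, -1.0]]
wrist_force: [1.0, 0.2, -0.6]
gripper_width: 0.999
gripper_force: 0.0
```

Request:
{"api": "apply_moves", "payload": {
  "moves": [
    [[-0.0384, -0.0065, 0], 0],
    [[-0.0384, -0.0065, 0], 0],
    [[-0.0384, -0.0065, 0], 0],
    [[-0.0384, -0.0065, 0], 0],
    [[-0.0384, -0.0065, 0], 4.8]
  ]
}}

```text
time_s: 10.57
tcp_pos: [0.5358, 0.2306, 0.2212]
ee_rot: [[0.141, -0.99, -0.0], [-0.99, -0.141, -0.001], [0.0, 0.0, -1.0]]
wrist_force: [1.0, -0.5, 0.0]
gripper_width: 1.0
gripper_force: 0.0
```

Request:
{"api": "apply_moves", "payload": {
  "moves": [
    [[0, 0, 0], 0],
    [[0, 0, 0], 0]
  ]
}}

```text
time_s: 10.73
tcp_pos: [0.5357, 0.2307, 0.2206]
ee_rot: [[0.146, -0.989, -0.001], [-0.989, -0.146, -0.001], [0.001, 0.001, -1.0]]
wrist_force: [0.0, -0.2, 0.6]
gripper_width: 0.998
gripper_force: 0.0
```

```bash
python3 - <<'E'
from l import *
print(np.round(r.sense()["ee_rot"],3).tolist())
V=look(("wrist",),"upper_carton",[.534,.230,.15],0)
cv2.imwrite("pics/w3.png",V[0][0]["frame"])
E
```

```text
tcp [0.5357 0.2307 0.2206] corner frame [0.0359 0.4916] force fix [-0.  -0.2] 0.6
[[0.146, -0.989, -0.001], [-0.989, -0.146, -0.001], [0.001, 0.001, -1.0]]
wrist [0.81, 1] 4320.0 [0.5361 0.2292 0.1264] 0.033 corner frame [0.0359 0.49  ] dyaw -0.103
```

View pics/w3.png

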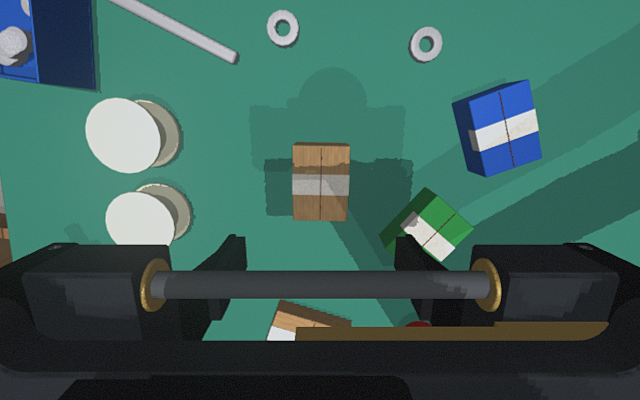

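The wrist view shows the carton at (321,182) between the fingers. The green look-alike at (428,225) is outside the finger path. I'll descend and grip.

Request:
{"api": "apply_moves", "payload": {
  "moves": [
    [[0.001, 0, 0.0415], 0.6],
    [[0, 0, 0.0415], 0],
    [[0, 0, 0.0415], 0],
    [[0, 0, 0.0415], 0],
    [[0, 0, 0.0415], 0]
  ]
}}

```text
time_s: 11.25
tcp_pos: [0.5362, 0.2264, 0.0129]
ee_rot: [[0.131, -0.991, 0.001], [-0.991, -0.131, 0.001], [-0.0, -0.001, -1.0]]
wrist_force: [0.5, 0.3, -0.8]
gripper_width: 1.0
gripper_force: 0.0
```

Request:
{"api": "apply_moves", "payload": {
  "moves": [
    [[0, 0, 0.003], 0],
    [[0, 0, 0], 0]
  ]
}}

```text
time_s: 11.42
tcp_pos: [0.5348, 0.2258, 0.0091]
ee_rot: [[0.131, -0.991, -0.005], [-0.991, -0.131, -0.004], [0.003, 0.005, -1.0]]
wrist_force: [0.6, -0.2, 0.6]
gripper_width: 0.998
gripper_force: 0.0
```

Request:
{"api": "apply_moves", "payload": {
  "moves": [
    [[0, 0, 0], 0],
    [[0, 0, 0], 0],
    [[0, 0, 0], 0],
    [[0, 0, 0], 0],
    [[0, 0, 0], 0]
  ],
  "hand": 0.05
}}

```text
time_s: 11.83
tcp_pos: [0.5364, 0.229, 0.013]
ee_rot: [[0.133, -0.991, 0.002], [-0.991, -0.133, 0.002], [-0.001, -0.003, -1.0]]
wrist_force: [-1.6, -1.0, 5.5]
gripper_width: 0.732
gripper_force: 30.0
```

Request:
{"api": "apply_moves", "payload": {
  "moves": [
    [[0, 0, 0], 0],
    [[0, 0, 0], 0],
    [[0, 0, -0.02], 0],
    [[0, 0, -0.035], 0],
    [[0, 0, -0.04], 0]
  ]
}}

```text
time_s: 12.25
tcp_pos: [0.5334, 0.2272, 0.1046]
ee_rot: [[0.133, -0.991, -0.006], [-0.991, -0.133, -0.004], [0.003, 0.006, -1.0]]
wrist_force: [1.0, 0.4, -2.0]
gripper_width: 0.733
gripper_force: 30.0
```

Request:
{"api": "apply_moves", "payload": {
  "moves": [
    [[0, 0, -0.04], 0],
    [[0, 0, -0.02], 0],
    [[0, 0, 0], 0]
  ]
}}

```text
time_s: 12.5
tcp_pos: [0.5382, 0.2301, 0.1723]
ee_rot: [[0.134, -0.991, 0.01], [-0.991, -0.134, 0.006], [-0.005, -0.011, -1.0]]
wrist_force: [0.5, 0.7, -2.0]
gripper_width: 0.733
gripper_force: 30.0
```

```bash
python3 l.py
```

```text
tcp [0.5382 0.2301 0.1723] corner frame [0.0382 0.4904] force fix [0.6 0.6] -2.0
```

Request:
{"api": "apply_moves", "payload": {
  "moves": [
    [[0, 0, 0], -5.5],
    [[0.02, 0.003, 0], 0],
    [[0.0395, 0.0062, 0], 0],
    [[0.0395, 0.0062, 0], 0],
    [[0.0395, 0.0062, 0], 0]
  ]
}}

```text
time_s: 12.92
tcp_pos: [0.5445, 0.0873, 0.1642]
ee_rot: [[0.229, -0.973, -0.004], [-0.973, -0.229, -0.001], [-0.0, 0.004, -1.0]]
wrist_force: [1.3, -0.7, -2.3]
gripper_width: 0.728
gripper_force: 30.0
```

Request:
{"api": "apply_moves", "payload": {
  "moves": [
    [[0.0395, 0.0062, 0], 0],
    [[0.0395, 0.0062, 0], 0],
    [[0.0395, 0.0062, 0], 0],
    [[0.0395, 0.0062, 0], 0],
    [[0.0395, 0.0062, 0], 0]
  ]
}}

```text
time_s: 13.33
tcp_pos: [0.5593, -0.1123, 0.1643]
ee_rot: [[0.227, -0.974, -0.003], [-0.974, -0.227, 0.001], [-0.001, 0.003, -1.0]]
wrist_force: [0.7, 0.1, -3.1]
gripper_width: 0.732
gripper_force: 30.0
```

Request:
{"api": "apply_moves", "payload": {
  "moves": [
    [[0.0395, 0.0062, 0], 0],
    [[0.0395, 0.0062, 0], 0],
    [[0.02, 0.003, 0], 0],
    [[0, 0, 0], 0],
    [[0, 0, 0], 0]
  ]
}}

```text
time_s: 13.75
tcp_pos: [0.5669, -0.2114, 0.1639]
ee_rot: [[0.225, -0.974, -0.004], [-0.974, -0.225, 0.001], [-0.002, 0.003, -1.0]]
wrist_force: [-0.4, 0.5, -3.0]
gripper_width: 0.734
gripper_force: 30.0
```

```bash
sed -i 's/^F=.*/F=np.array([.5216,-.2165]);YAW=.2305/' l.py; python3 - <<'E'
from l import *
s=r.sense()
for i in range(3):
    p=imaging.capture("top"); s=r.sense(); print(np.round(s["tcp_pos"],4),np.round(Rf.T@(np.array(s["tcp_pos"])[:2]-C),4))
print(np.arctan2(-s["ee_rot"][1][1],-s["ee_rot"][0][1])-YAW)
V=look(("wrist",),"lower_carton",[.572,-.221,.23],.018)
cv2.imwrite("pics/w4.png",V[0][0]["frame"])
E
```

```text
tcp [ 0.5669 -0.2114  0.1639] corner frame [-0.0347  0.0546] force fix [-0.3  0.6] -3.0
[ 0.5672 -0.2104  0.1643] [-0.0343  0.0555]
[ 0.5675 -0.2098  0.1647] [-0.0338  0.056 ]
[ 0.5678 -0.2095  0.1652] [-0.0334  0.0563]
0.00011193446206164692
wrist [0.89, 26] 2484.0 [ 0.5714 -0.2198  0.2626] 0.653 corner frame [-0.0323  0.0454] dyaw 0.032
```

View pics/w4.png

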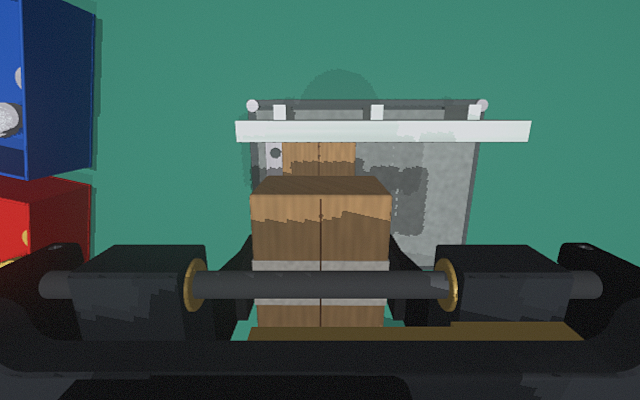

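Request:
{"api": "apply_moves", "payload": {
  "moves": [
    [[0, -0.001, 0.02], 0],
    [[0, 0, 0.02], 0],
    [[0, 0, 0.02], 0],
    [[0, 0, 0.015], 0],
    [[0, 0, 0], 0]
  ]
}}

```text
time_s: 14.42
tcp_pos: [0.5669, -0.2088, 0.0875]
ee_rot: [[0.228, -0.974, -0.007], [-0.974, -0.228, 0.002], [-0.003, 0.007, -1.0]]
wrist_force: [-0.2, 0.6, -4.2]
gripper_width: 0.734
gripper_force: 30.0
```

Request:
{"api": "apply_moves", "payload": {
  "moves": [
    [[0.002, 0, 0], 0],
    [[0.002, 0, 0], 0],
    [[0.002, 0, 0], 0],
    [[0.002, 0, 0], 0],
    [[0, 0, 0], 0]
  ]
}}

```text
time_s: 14.83
tcp_pos: [0.5718, -0.2187, 0.0921]
ee_rot: [[0.227, -0.974, 0.002], [-0.974, -0.227, -0.0], [0.001, -0.002, -1.0]]
wrist_force: [0.6, -0.9, -3.2]
gripper_width: 0.738
gripper_force: 30.0
```

```bash
python3 l.py
```

```text
tcp [ 0.5718 -0.2187  0.0921] corner frame [-0.0316  0.0464] force fix [ 0.4 -1. ] -3.2
```

Request:
{"api": "apply_moves", "payload": {
  "moves": [
    [[0.002, 0, 0], 0],
    [[0, 0, 0], 0],
    [[0, 0, 0], 0]
  ]
}}

```text
time_s: 15.08
tcp_pos: [0.5716, -0.2203, 0.0912]
ee_rot: [[0.227, -0.974, 0.0], [-0.974, -0.227, 0.0], [0.0, -0.0, -1.0]]
wrist_force: [-0.2, 0.1, -2.7]
gripper_width: 0.734
gripper_force: 30.0
```

Request:
{"api": "apply_moves", "payload": {
  "moves": [
    [[0.002, 0, 0], 0],
    [[0, 0, 0], 0],
    [[0, 0, 0], 0]
  ]
}}

```text
time_s: 15.33
tcp_pos: [0.5721, -0.2222, 0.091]
ee_rot: [[0.227, -0.974, -0.0], [-0.974, -0.227, 0.0], [-0.0, 0.0, -1.0]]
wrist_force: [-0.1, -0.5, -2.8]
gripper_width: 0.736
gripper_force: 30.0
```

Request:
{"api": "apply_moves", "payload": {
  "moves": [
    [[0.001, 0, 0], 0],
    [[0, 0, 0], 0],
    [[0, 0, 0], 0]
  ]
}}

```text
time_s: 15.58
tcp_pos: [0.5722, -0.2228, 0.091]
ee_rot: [[0.228, -0.974, -0.0], [-0.974, -0.228, 0.0], [-0.0, 0.0, -1.0]]
wrist_force: [-0.4, 1.6, -2.5]
gripper_width: 0.733
gripper_force: 30.0
```

```bash
python3 l.py
```

```text
tcp [ 0.5722 -0.2228  0.091 ] corner frame [-0.0322  0.0423] force fix [-0.   1.6] -2.5
```

Request:
{"api": "apply_moves", "payload": {
  "moves": [
    [[-0.0015, 0, 0.004], 0],
    [[0, 0, 0.004], 0],
    [[0, 0, 0.003], 0],
    [[0, 0, 0.002], 0],
    [[0, 0, 0], 0]
  ]
}}

```text
time_s: 16.0
tcp_pos: [0.5719, -0.2218, 0.0776]
ee_rot: [[0.228, -0.974, -0.001], [-0.974, -0.228, -0.0], [0.0, 0.001, -1.0]]
wrist_force: [-0.2, -0.2, -3.2]
gripper_width: 0.733
gripper_force: 30.0
```

Request:
{"api": "apply_moves", "payload": {
  "moves": [
    [[0, 0, 0.001], 0],
    [[0, 0, 0], 0],
    [[0, 0, 0], 0]
  ]
}}

```text
time_s: 16.25
tcp_pos: [0.5722, -0.2218, 0.0772]
ee_rot: [[0.227, -0.974, 0.001], [-0.974, -0.227, -0.0], [0.0, -0.001, -1.0]]
wrist_force: [0.1, -0.5, -2.5]
gripper_width: 0.735
gripper_force: 30.0
```

Request:
{"api": "apply_moves", "payload": {
  "moves": [
    [[0, 0, 0.001], 0],
    [[0, 0, 0], 0],
    [[0, 0, 0], 0]
  ]
}}

```text
time_s: 16.5
tcp_pos: [0.5725, -0.2219, 0.0771]
ee_rot: [[0.228, -0.974, 0.002], [-0.974, -0.228, -0.001], [0.001, -0.001, -1.0]]
wrist_force: [-1.5, 0.8, 3.5]
gripper_width: 0.735
gripper_force: 30.0
```

```bash
python3 l.py
```

```text
tcp [ 0.5725 -0.2219  0.0771] corner frame [-0.0317  0.0431] force fix [-1.3  1.1] 3.5
```

Request:
{"api": "apply_moves", "payload": {
  "moves": [
    [[0.0015, 0, 0.0005], 0],
    [[0.0015, 0, 0.0005], 0],
    [[0, 0, 0], 0],
    [[0, 0, 0], 0]
  ]
}}

```text
time_s: 16.83
tcp_pos: [0.5729, -0.2228, 0.077]
ee_rot: [[0.228, -0.974, 0.001], [-0.974, -0.228, 0.002], [-0.001, -0.001, -1.0]]
wrist_force: [-4.3, 7.7, 11.4]
gripper_width: 0.733
gripper_force: 30.0
```

```bash
python3 l.py
```

```text
tcp [ 0.5729 -0.2228  0.077 ] corner frame [-0.0315  0.0421] force fix [-2.4  8.4] 11.4
```

Request:
{"api": "apply_moves", "payload": {
  "moves": [
    [[0.001, 0, 0], 0],
    [[0, 0, 0], 0],
    [[0, 0, 0], 0],
    [[0, 0, 0], 0],
    [[0, 0, 0], 0]
  ]
}}

```text
time_s: 17.25
tcp_pos: [0.5729, -0.2229, 0.077]
ee_rot: [[0.229, -0.974, 0.0], [-0.974, -0.229, 0.003], [-0.002, -0.001, -1.0]]
wrist_force: [-4.5, 12.0, 12.5]
gripper_width: 0.731
gripper_force: 30.0
```

```bash
python3 - <<'E'
from l import *
for n in ("scene","wrist"):
    p=imaging.capture(n); cv2.imwrite(f"pics/{n}9.png",p["frame"])
p=imaging.capture("scene")
a=cv2.imread("pics/scene9.png")[210:370,140:320]; b=cv2.imread("pics/wrist9.png")[60:360,170:500]
a=cv2.resize(a,(450,400)); b=cv2.resize(b,(340,400)); cv2.imwrite("pics/end.png",np.hstack([a,b]))
s=r.sense(); print(np.round(Rf.T@np.array(s["wrist_force"])[:2],1),s["wrist_force"][2],s["time_s"])
E
```

```text
tcp [ 0.5729 -0.2229  0.077 ] corner frame [-0.0315  0.042 ] force fix [-1.6 12.7] 12.5
[-1.9 12. ] 12.000778242528348 17.4
```

View pics/end.png

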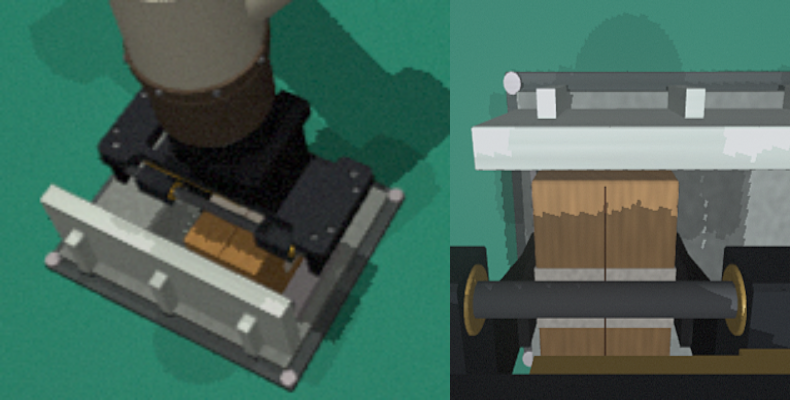

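The upper carton sits square against the fence at (605,172) with no visible tilt. The forces are steady at about 12 N on the fence and 12 N down, so I'm handing in.

```bash
python3 -c "
from station import r
print(r.finish_job())"
```

```text
the job is handed in; nothing more can be done
None
```

I handed the job in at about 17.4 s with the gripper still holding the diagonal push, reading about 12 N against the fence and 12 N down; the lower carton measured home against fence and stop, and the upper sits square on it, but the hand-in returned no verdict.

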